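Hang the pastel bin on the louvred desk stand

TASK

Hang the loose lipped bin of pastel stubs on the louvred stand, in the gap between the two bins already there: lift it over the rail, let its lip down into the slot behind the rail, then slide it gently along the rail until the tooth under its lip finds the notch and the bin drops fully home, and let go. Feel your way and press only lightly (about 5 N): the rail must never take more than 35 N. Do not tip the bin, and leave the other things on the desk where they are.

Things in the scene. Friction and masses are not known exactly. Their poses are not given: they have to be found in the camera images.
- bin: Loose open dark steel-grey bin, 70 mm deep (x), 60 mm wide (y), 75 mm high, walls 3 mm, 0.12 to 0.26 kg; pastel stubs in it stay below the rim. Origin: centre of its underside; z up, +x to its back, where the lip is. Can be gripped from above across its 60 mm width, on the outer side walls. Stands before the stand, left or right; a lipless white box is on the other side.
- bin_lip (a point): Underside of the lip's web, midway between back wall and lip plate, mid width: (39, 0, 71) mm in the bin's frame. The web, 4 mm thick, runs back 12 mm from the rim of the back wall (outer face x = 35 mm), then turns down as a plate (x = 43 to 47 mm) that ends 55 mm above the bin's underside. Fully home, this point is level with the rail's top.
- bin_tooth (a point): Tip of the tooth under the lip plate: (45, 0, 43) mm in the bin's frame. The tooth is 16 mm wide (y), 4 mm thick, in the middle of the plate, and reaches 12 mm below it.
- panel: Fixed louvred stand of white painted steel, 350 mm wide, 158 mm high; base plate 8 mm thick reaching 40 mm to the front. Origin: on the desk below the rail's front plane, mid width; +x to its back, away from the robot, y along the rail. Like bins hang fixed at both ends, from 110 mm off the middle outwards, fronts 72 mm ahead of the rail. Hung bins lean on the plane x = 0.
- rail_mid (a point): Middle of the rail's top edge: (2, 0, 130) mm in the stand's frame, axes as the stand's. The rail is an upright strip 4 mm thick (x = 0 to 4 mm in the stand's frame). Behind it is the slot, 10 mm wide (x = 4 to 14 mm), then the face plate, which rises 28 mm above the rail. All is rigid: pressing harder than 10 N gains nothing, over 35 N is damage; touch down at 10 mm/s or so.
- slot_mid (a point): Middle of the slot, (9, 0, 112) mm in the stand's frame, at the top of the aluminium locating strip in it, 18 mm below the rail's top. The tooth rides on the strip with the lip 10 mm above home. The strip's one notch, 21 mm wide, lets the tooth down fully home. It is clamped anew each time: notch centre within 25 mm of here along y, not measured. Feel for it.
- plain_box: Loose white open box without lip, 75 x 65 x 60 mm, a bystander; origin under its centre.
- eraser: Loose white eraser, 45 x 22 x 13 mm, a bystander; origin under its centre.
- tape: Loose tape roll lying flat, 84 mm across, 24 mm high, a bystander; origin under its centre.
- stapler: Loose black stapler, 130 x 34 x 42 mm, a bystander; origin under its centre.
- flat_brush: Loose brush lying on the desk near the robot, to its left, a bystander.

How it is judged:
On the way, in this order (a step that is already met when the one before it is completed fails the run):
1. the bin is lifted in the air, its lip plate and tooth above the rail (z of bin_lip in the frame of rail_mid above 0.028 m).
2. the lip is let down into the slot behind the rail, in the gap between the hung bins (z of bin_lip in the frame of rail_mid between 0.004 and 0.0145 m and x of bin_lip in the frame of rail_mid between -0.006 and 0.006 m and y of bin_lip in the frame of rail_mid between -0.07 and 0.07 m).
3. the tooth is in the notch and the bin fully home on the rail (z of bin_lip in the frame of rail_mid between -0.004 and 0.003 m and x of bin_lip in the frame of rail_mid between -0.007 and 0.007 m and y of bin_lip in the frame of rail_mid between -0.04 and 0.04 m), for 0.1 s.
At the end, for the whole second after the job is handed in: The bin hangs at rest on the stand, lip behind the rail, tooth in the notch: web underside from 4 mm below to 3 mm above the rail's top and within 7 mm of it front to back, within 40 mm of the rail's middle; upright within 0.15 rad, square to the rail within 0.1 rad, borne by the stand (all of step 3 and angle between bin's own z axis and vertical below 0.15 rad and angle between the y axis of bin and the y axis of panel, either way round below 0.1 rad and linear speed of bin below 0.02 m/s and contact force between bin and panel above 0.3 N); the robot touches nothing.
It fails at once if the bin is pressed against the stand with more than 35 N (contact force between bin and panel above 35 N).
It fails at once if the bin is tipped by more than 0.6 rad (angle between bin's own z axis and vertical above 0.6 rad).
It fails at once if another thing on the desk is moved more than 20 mm (distance of any of plain_box, eraser, tape, stapler, flat_brush from where it was at the start of the episode above 0.02 m).
It also fails if it takes over 51 s, if anything falls off the work surface, if the arm or the gripper's body presses on something with over 40 N, if the wrist force passes 120 N, or if a joint passes its speed limit or range.

ROBOT

A 6-joint arm with a two-finger parallel gripper is mounted at the origin on the work surface. World frame = base frame: x ahead of the robot, y to its left, z up, the work surface at z = 0. Lengths are in m, angles in rad, forces in N, time in s.
With the tool pointing down it reaches from about 0.2 to 0.875 m from the base axis. Payload 3.4 kg.
Tool frame: the origin (TCP) lies at the very end of the fingers, on their centre line; the grasp point (between the pads) lies 19 mm behind it; z points along the fingers, y is the line along which they close (so a half turn about z gives the same grasp; the last joint's range is limited). The gripper opens to 94 mm and grips with 3 to 60 N. Pads are 16 mm wide; open, the fingers measure 119 mm over their backs; the gripper's body (75 mm by 177 mm) begins 78 mm behind the grasp point.
Start: joints at [1.043, 0.276, 1.505, -0, 1.361, -0.121], TCP at [0.228, 0.528, 0.205] pointing down, gripper open.
Joint ranges: [-2.89, 2.89], [-0.75, 2.08], [0.22, 2.7], [-1.18, 4.32], [0.11, 2.71], [-2.7, 2.7]. Speed limits (rad/s): [2.57, 2.57, 3.14, 3.14, 3.14, 3.14].

INTERFACE

Orientations are given as a unit quaternion [x, y, z, w].
In Python, from plant import monitor, optics, finish_job gives the robot as it stands. The module is installed in compiled form; this text tells all that it offers.
- The arm moves only by the tool arm_command, never from a script. Its argument "commands" is a list of rows, each an object with "gripper": the finger opening in mm, from 0 to 94; "travel": the shift along the tool's x, y, z in mm, a list of three; "rot": the turn, a rotation vector about the tool's x, y, z in degrees, a list of three. A call has exactly 8 rows; each row is the pose to reach, as a shift and turn from the pose commanded when the call began, along the tool's axes at that moment; what a row does not reach only later rows make up. A row lasts 1/8 s, in which the tool goes at most 62.5 mm and 10.7 degrees, less where a joint would pass 70% of its speed; a pose out of reach is approached as far as the arm can. A call with a gripper value outside its range is refused whole. The fingers move at their own pace and stop on an object; "grip_force" is the grip in N (left out, the last holds). Time passes only in rows, so rows that repeat a pose let the fingers close, or fill a call up. It gives the time, the measured TCP pose, the force, the opening and the grip force at its end, in the units of the state.
- monitor.sense(): the state, without advancing time (a new reading comes with each control period).
- optics.snapshot(name): name is "scene" or "top" or "wrist"; returns the picture (384x512x3 uint8, red, green, blue); there is no depth.
- optics.camera_info(name): a dict with "intrinsics" (3x3 intrinsics, pixels), "rvec" (rotation vector, rad) and "tvec" (3), from world to camera coordinates, as OpenCV has them; the wrist camera has in their place "tool_from_camera" (4x4, takes a point from camera to tool coordinates, whose origin is the TCP and whose axes are the flange's). Camera axes: x right, y down, z forward; pixel columns grow to the right and rows downward; lengths in m; the calibration is good to about 2 mm. The wrist camera is an equidistant fisheye: a pixel r from the principal point sees the ray r / f radians off the axis. A picture is of the moment at which its call begins: read the wrist's pose just before it. camera_info takes no time and is no camera call.
- finish_job(): hands the job in; it is judged then, once.
The state is a dict: "time_s": time; "qpos": joint angles; "joint_velocities": joint speeds; "tau": joint torques, N m; "tcp_pos": TCP position; "tcp_rot": TCP orientation; "wrist_force": force on the tool from outside, world axes, zero at the start; "wrist_torque": the same for the moment, N m; "opening": finger opening in m; "gripper_force": force on a finger pad.
Only numpy, scipy, OpenCV 4.12 (cv2) and the standard library are available. Lean on these libraries where they do the work, as an engineer would, in place of code of your own. Each camera call takes 0.05 s, during which the arm holds its last target. There are 200 camera calls.

## Working session

There is one attempt and no reset: what is moved stays moved. The work goes in short steps, Python scripts to look and compute and a tool call to move; the robot and the scene stay as the last step left them, time stands still between calls to the robot, and variables do not carry over. Pictures are saved under pics/ and viewed, at most 10 in all, crops included, and the job is handed in when it is done.

Besides the shell and the picture viewer there is one more tool, called after "Call:" by a JSON object that holds its "op" and its "data". arm_command: Moves the arm, as the interface text tells. Its arguments: {"type":"object","properties":{"commands":{"type":"array"},"grip_force":{"type":"number"}},"required":["commands"]}

```bash
mkdir -p pics; python3 - <<'E'
from plant import monitor, optics
import cv2, numpy as np, json
s=monitor.sense()
print({k:np.round(v,3).tolist() for k,v in s.items()})
for n in ["scene","top","wrist"]:
    im=optics.snapshot(n); cv2.imwrite(f"pics/{n}0.png",im[:,:,::-1])
    print(n,{k:np.round(v,4).tolist() for k,v in optics.camera_info(n).items()})
E
```

```text
{'time_s': 0.0, 'qpos': [1.043, 0.277, 1.506, -0.0, 1.361, -0.121], 'joint_velocities': [-0.001, -0.001, -0.001, -0.001, 0.0, -0.0], 'tau': [0.0, -40.459, -23.722, 0.07, 0.035, -0.0], 'tcp_pos': [0.227, 0.528, 0.205], 'tcp_rot': [0.202, 0.979, -0.001, -0.0], 'wrist_force': [0.578, 0.316, -0.134], 'wrist_torque': [-0.028, -0.01, 0.017], 'gripper_force': 0.0, 'opening': 0.094}
scene {'intrinsics': [[412.7372, 0.0, 258.5475], [0.0, 412.7372, 189.4353], [0.0, 0.0, 1.0]], 'rvec': [1.8442, 1.9517, -0.569], 'tvec': [0.0092, -0.369, 1.3952]}
top {'intrinsics': [[447.9672, 0.0, 253.1016], [0.0, 447.9672, 192.3487], [0.0, 0.0, 1.0]], 'rvec': [2.1384, -2.193, 0.1036], 'tvec': [0.0265, 0.5127, 1.1332]}
wrist {'intrinsics': [[297.3186, 0.0, 253.5058], [0.0, 297.3186, 193.9525], [0.0, 0.0, 1.0]], 'tool_from_camera': [[-0.0004, -0.9682, -0.2502, 0.0724], [1.0, -0.0002, -0.0008, -0.0007], [0.0007, -0.2502, 0.9682, -0.1796], [0.0, 0.0, 0.0, 1.0]]}
```

View pics/scene0.png

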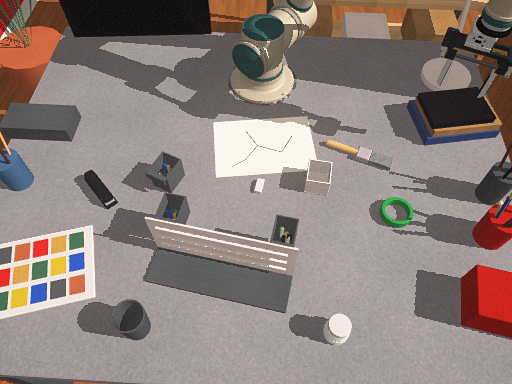

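View pics/top0.png

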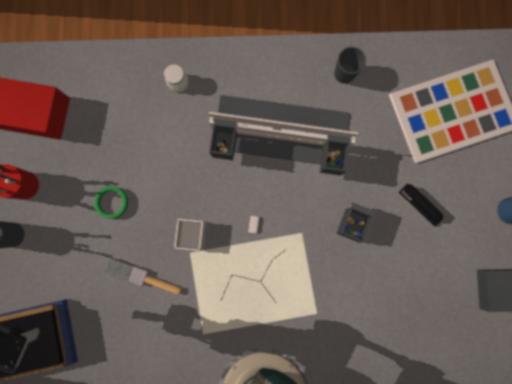

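The top view shows the loose grey bin at about (355,223), the stand's face plate running from (210,117) to (356,135), the white box at (189,235) and the eraser at (254,224). I'll enlarge the bin and the stand.

```bash
cat > h.py <<'E'
import numpy as np, cv2
from scipy.spatial.transform import Rotation as R
from plant import monitor, optics
def ray(n,uv,pose=None):
    c=optics.camera_info(n); K=np.array(c["intrinsics"]); u,v=uv
    if n!="wrist":
        Rm=R.from_rotvec(np.ravel(c["rvec"])).as_matrix(); t=np.ravel(c["tvec"])
        d=Rm.T@np.linalg.solve(K,[u,v,1]); return -Rm.T@t,d
    p,q=pose; T=np.array(c["tool_from_camera"]); Rt=R.from_quat(q).as_matrix()
    a,b=u-K[0,2],v-K[1,2]; r=np.hypot(a,b); th=r/K[0,0]
    dc=np.array([a/r*np.sin(th),b/r*np.sin(th),np.cos(th)]) if r>0 else np.array([0,0,1.])
    return np.array(p)+Rt@T[:3,3], Rt@T[:3,:3]@dc
def onz(n,uv,z,pose=None):
    o,d=ray(n,uv,pose); return o+d*(z-o[2])/d[2]
def proj(n,X,pose=None):
    c=optics.camera_info(n); K=np.array(c["intrinsics"])
    if n!="wrist": return cv2.projectPoints(np.array([X],float),np.ravel(c["rvec"]),np.ravel(c["tvec"]),K,None)[0].ravel()
    p,q=pose; T=np.array(c["tool_from_camera"]); Rt=R.from_quat(q).as_matrix()
    x=T[:3,:3].T@(Rt.T@(np.array(X)-p)-T[:3,3]); th=np.arctan2(np.hypot(x[0],x[1]),x[2]); r=np.hypot(x[0],x[1])
    return np.array([K[0,2]+K[0,0]*th*x[0]/r,K[1,2]+K[0,0]*th*x[1]/r])
def crop(im,x0,y0,x1,y1,s):
    return cv2.resize(im[y0:y1,x0:x1],None,fx=s,fy=s,interpolation=cv2.INTER_CUBIC)
E
python3 - <<'E'
from h import *
t=cv2.imread("pics/top0.png")
a=crop(t,202,100,362,180,5)   # 800x400
b=crop(t,330,200,380,250,4)
c=crop(t,165,210,265,260,4)
o=np.zeros((600,800,3),np.uint8); o[:400]=a; o[400:,:200]=b; o[400:,250:650]=c
cv2.imwrite("pics/c1.png",o)
# stand ends at plate top, bin centre
L=onz("top",(210,117),.158);Rr=onz("top",(356,135),.158); print(L,Rr,np.linalg.norm(L-Rr))
print(onz("top",(355,223),.075))
E
```

```text
[0.67902569 0.1090396  0.158     ] [ 0.62719354 -0.22903709  0.158     ] 0.34202692611248126
[ 0.42606835 -0.23518528  0.075     ]
```

View pics/c1.png

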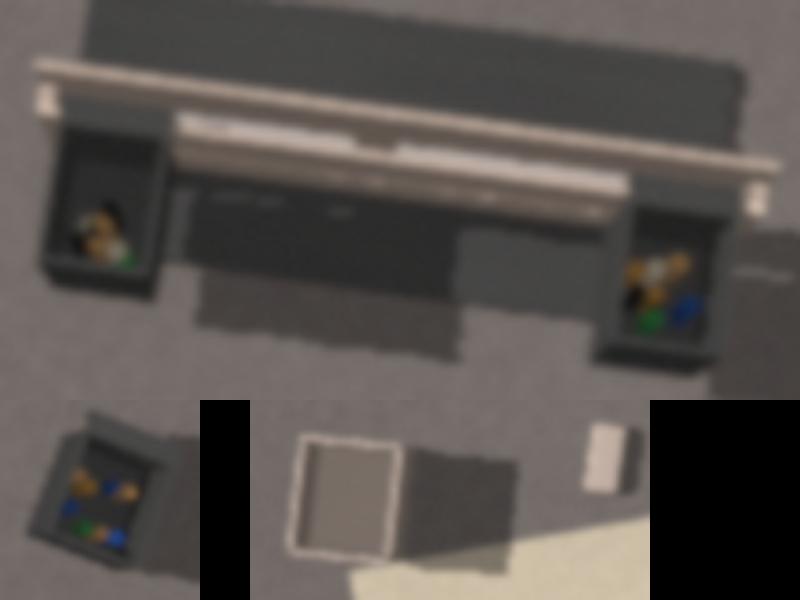

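The crop shows the stand with a dark gap in the pale locating strip at about (277,128) in the full picture, which is probably the notch. It also shows the bin's lip on its far side. I'll move the wrist camera to a spot where it sees both the bin and the stand.

Call:
{"op": "arm_command", "data": {"commands": [{"gripper": 94, "travel": [-30, -27, -6], "rot": [0, 0, 0]}, {"gripper": 94, "travel": [-60, -54, -12], "rot": [0, 0, 0]}, {"gripper": 94, "travel": [-90, -81, -18], "rot": [0, 0, 0]}, {"gripper": 94, "travel": [-120, -108, -24], "rot": [0, 0, 0]}, {"gripper": 94, "travel": [-150, -135, -30], "rot": [0, 0, 0]}, {"gripper": 94, "travel": [-180, -162, -36], "rot": [0, 0, 0]}, {"gripper": 94, "travel": [-210, -189, -42], "rot": [0, 0, 0]}, {"gripper": 94, "travel": [-240, -216, -48], "rot": [0, 0, 0]}]}}

```text
time_s: 1.15
tcp_pos: [0.3627, 0.2335, 0.2535]
tcp_rot: [0.202, 0.979, 0.0, 0.0]
wrist_force: [-0.3, -0.5, 0.1]
opening: 0.0939
gripper_force: 0.0
```

Call:
{"op": "arm_command", "data": {"commands": [{"gripper": 94, "travel": [-35, -31, -7], "rot": [0, 0, 0]}, {"gripper": 94, "travel": [-70, -62, -14], "rot": [0, 0, 0]}, {"gripper": 94, "travel": [-105, -93, -21], "rot": [0, 0, 0]}, {"gripper": 94, "travel": [-140, -124, -28], "rot": [0, 0, 0]}, {"gripper": 94, "travel": [-175, -155, -35], "rot": [0, 0, 0]}, {"gripper": 94, "travel": [-210, -186, -42], "rot": [0, 0, 0]}, {"gripper": 94, "travel": [-244, -216, -48], "rot": [0, 0, 0]}, {"gripper": 94, "travel": [-244, -216, -48], "rot": [0, 0, 0]}]}}

```text
time_s: 2.15
tcp_pos: [0.5023, -0.0628, 0.301]
tcp_rot: [0.204, 0.979, -0.0, -0.0]
wrist_force: [-0.8, 1.0, -0.0]
opening: 0.0941
gripper_force: 0.0
```

```bash
python3 - <<'E'
from h import *
import json
s=monitor.sense(); im=optics.snapshot("wrist")[:,:,::-1]
cv2.imwrite("pics/w1.png",im); cv2.imwrite("pics/w1v.png",cv2.resize(im,(800,600),interpolation=cv2.INTER_CUBIC))
json.dump([list(map(float,s["tcp_pos"])),list(map(float,s["tcp_rot"]))],open("w1.json","w"))
print(s["time_s"],s["tcp_pos"],s["tcp_rot"],s["qpos"],s["wrist_force"])
E
```

```text
2.15 [ 0.50227232 -0.06279424  0.30097583] [ 2.03905858e-01  9.78990446e-01 -3.29254221e-04 -1.91926220e-05] [-2.61399444e-01  1.30276034e-01  1.46300733e+00 -6.59791500e-04
  1.54831072e+00 -1.42148901e+00] [-0.82468672  1.02932119 -0.00893181]
```

View pics/w1v.png

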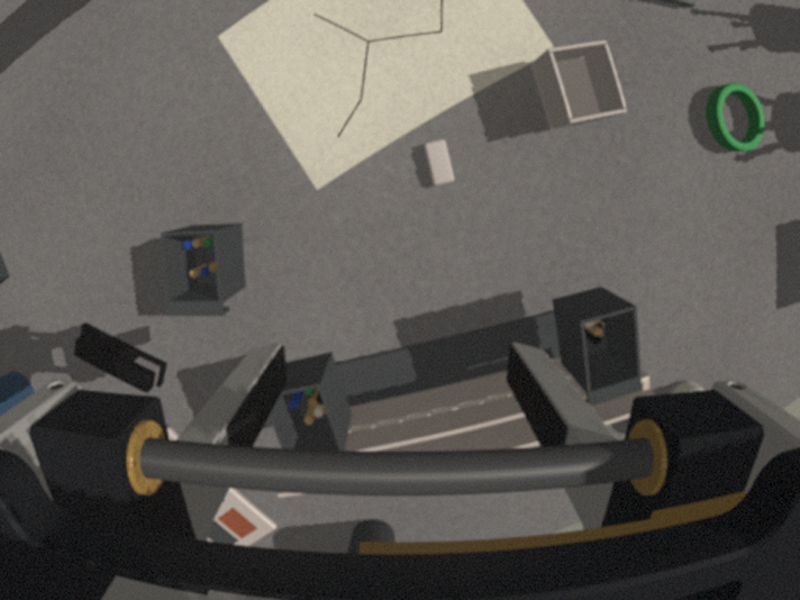

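The wrist view shows the loose bin at (203,268) of the enlarged picture (its right outer wall is visible), the eraser and box above it, and the rail partly hidden by the fingers. I'll put the camera right above the bin.

Call:
{"op": "arm_command", "data": {"commands": [{"gripper": 94, "travel": [-12, -32, 14], "rot": [0, 0, 0]}, {"gripper": 94, "travel": [-24, -64, 28], "rot": [0, 0, 0]}, {"gripper": 94, "travel": [-36, -96, 42], "rot": [0, 0, 0]}, {"gripper": 94, "travel": [-48, -128, 56], "rot": [0, 0, 0]}, {"gripper": 94, "travel": [-60, -160, 70], "rot": [0, 0, 0]}, {"gripper": 94, "travel": [-70, -189, 80], "rot": [0, 0, 0]}, {"gripper": 94, "travel": [-70, -189, 80], "rot": [0, 0, 0]}, {"gripper": 94, "travel": [-70, -189, 80], "rot": [0, 0, 0]}]}}

```text
time_s: 3.2
tcp_pos: [0.4906, -0.2598, 0.2216]
tcp_rot: [0.202, 0.979, 0.001, -0.0]
wrist_force: [0.2, 0.5, 0.0]
opening: 0.0938
gripper_force: 0.0
```

```bash
python3 - <<'E'
from h import *
import json
s=monitor.sense(); im=optics.snapshot("wrist")[:,:,::-1]; pose=(s["tcp_pos"],s["tcp_rot"])
cv2.imwrite("pics/w2.png",im)
json.dump([list(map(float,s["tcp_pos"])),list(map(float,s["tcp_rot"]))],open("w2.json","w"))
p=proj("wrist",[.426,-.235,.075],pose); print(s["tcp_pos"],s["tcp_rot"],p)
x,y=int(p[0])-75,max(0,int(p[1])-75); print(x,y)
t=cv2.imread("pics/top0.png"); w1=cv2.imread("pics/w1.png")
o=np.zeros((600,800,3),np.uint8); o[:600,:600]=crop(im,x,y,x+150,y+150,4)
cv2.imwrite("pics/c2.png",o)
E
```

```text
[ 0.49056728 -0.25976334  0.2216225 ] [ 2.01580790e-01  9.79471666e-01  6.51169789e-04 -1.27634333e-04] [251.72650673 121.83257247]
176 46
```

View pics/c2.png

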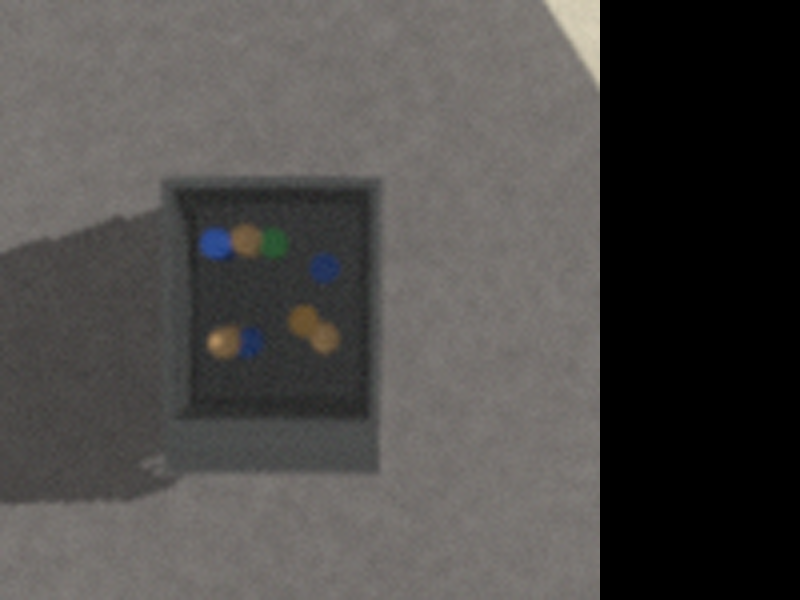

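The crop is a clear view straight down: bin corners at (163,180), (381,180), (378,472) and (165,473), with the lip at the bottom. Next come the bin's pose and, from the top picture, the rail.

```bash
python3 - <<'E'
from h import *
import json
w2=json.load(open("w2.json"))
c=[onz("wrist",(176+u/4,46+v/4),.075,w2) for u,v in [(163,180),(381,180),(378,472),(165,473)]]
c=np.array(c); print(c.round(4)); L=lambda a,b:np.linalg.norm(c[a]-c[b])
print("sizes",L(0,1),L(2,3),L(0,3),L(1,2))
f=(c[2]+c[3]-c[0]-c[1])[:2]; yaw=np.arctan2(f[1],f[0]); e=f/np.linalg.norm(f)
print("bin yaw",np.degrees(yaw),"centre",c.mean(0)[:2]-.006*e)
t2=2*np.degrees(np.arctan2(w2[1][1],w2[1][0])); print("tool x angle",t2)
P=lambda u,v:(202+u/5,100+v/5)
for nm,z,pts in [("platetop",.158,[(38,68),(778,166)]),("websinner",.134,[(178,118),(628,182)]),("notch",.112,[(355,142),(398,146)]),("railtopfront",.130,[(178,140),(628,190)]),("hungfront L inner,R inner",.134,[(155,272),(605,340)])]:
    a=[onz("top",P(*p),z) for p in pts]; d=a[0]-a[1]
    print(nm,np.round(a,4).tolist(),"len",np.linalg.norm(d).round(4),"mid",((a[0]+a[1])/2).round(4),"yaw",np.degrees(np.arctan2(-d[0],d[1])).round(2))
print("topcam",ray("top",(0,0))[0])
# brightness columns profiles across the rail in top image
t=cv2.imread("pics/top0.png").max(2)
for x in (245,255,265,277,290,300,315): print(x,t[108:150,x].tolist())
E
```

```text
[[ 0.3793 -0.2562  0.075 ]
 [ 0.4031 -0.2021  0.075 ]
 [ 0.477  -0.2343  0.075 ]
 [ 0.4538 -0.2888  0.075 ]]
sizes 0.05909601146216306 0.059232499814915594 0.08126064326500966 0.0806777528038084
bin yaw -23.56994461018781 centre [ 0.42279533 -0.24297823]
tool x angle 156.74116568885376
platetop [[0.6872, 0.1099, 0.158], [0.6313, -0.2329, 0.158]] len 0.3473 mid [ 0.6593 -0.0615  0.158 ] yaw -9.25
websinner [[0.6678, 0.0458, 0.134], [0.6311, -0.1672, 0.134]] len 0.2161 mid [ 0.6494 -0.0607  0.134 ] yaw -9.79
notch [[0.6593, -0.0392, 0.112], [0.6568, -0.06, 0.112]] len 0.021 mid [ 0.6581 -0.0496  0.112 ] yaw -6.96
railtopfront [[0.6581, 0.0462, 0.13], [0.6281, -0.1677, 0.13]] len 0.216 mid [ 0.6431 -0.0607  0.13  ] yaw -8.0
hungfront L inner,R inner [[0.5936, 0.0583, 0.134], [0.5556, -0.1532, 0.134]] len 0.2149 mid [ 0.5746 -0.0474  0.134 ] yaw -10.21
topcam [0.39486035 0.00744136 1.17970115]
245 [71, 71, 70, 71, 71, 70, 73, 87, 123, 154, 148, 118, 97, 96, 105, 131, 154, 163, 170, 155, 120, 101, 102, 104, 98, 88, 72, 54, 47, 46, 51, 54, 50, 46, 44, 45, 44, 43, 43, 43, 44, 43]
255 [71, 7
[... 418 characters left out ...]
05, 144, 159, 138, 108, 97, 95, 96, 102, 125, 156, 160, 131, 103, 101, 111, 116, 102, 83, 62, 48, 45, 45, 45, 43, 44, 44, 44, 44, 45]
290 [68, 68, 69, 69, 69, 68, 69, 68, 67, 67, 68, 68, 70, 82, 116, 153, 159, 128, 101, 96, 104, 129, 163, 183, 184, 165, 126, 102, 102, 110, 109, 97, 79, 58, 45, 44, 43, 44, 44, 44, 44, 43]
300 [68, 69, 68, 69, 68, 69, 68, 68, 68, 67, 67, 68, 67, 69, 74, 97, 137, 160, 144, 112, 99, 101, 118, 149, 178, 187, 175, 140, 108, 102, 113, 120, 106, 86, 65, 48, 45, 54, 64, 69, 70, 69]
315 [86, 72, 68, 68, 68, 67, 69, 68, 68, 68, 68, 67, 68, 68, 68, 68, 73, 94, 135, 162, 149, 117, 100, 100, 114, 144, 175, 186, 176, 145, 112, 100, 103, 105, 99, 85, 68, 51, 44, 45, 54, 65]
```

Call:
{"op": "arm_command", "data": {"commands": [{"gripper": 94, "travel": [25, -4, 25], "rot": [0, 0, 0]}, {"gripper": 94, "travel": [50, -9, 50], "rot": [0, 0, 0]}, {"gripper": 94, "travel": [64, -11, 80], "rot": [0, 0, 0]}, {"gripper": 94, "travel": [64, -11, 110], "rot": [0, 0, 0]}, {"gripper": 94, "travel": [64, -11, 140], "rot": [0, 0, 0]}, {"gripper": 94, "travel": [64, -11, 165], "rot": [0, 0, 0]}, {"gripper": 94, "travel": [64, -11, 181], "rot": [0, 0, 0]}, {"gripper": 94, "travel": [64, -11, 181], "rot": [0, 0, 0]}]}}

```text
time_s: 4.25
tcp_pos: [0.4272, -0.2446, 0.0401]
tcp_rot: [0.201, 0.98, 0.001, -0.001]
wrist_force: [0.1, 0.3, -0.1]
opening: 0.0942
gripper_force: 0.0
```

Call:
{"op": "arm_command", "data": {"commands": [{"gripper": 75, "travel": [0, 0, 0], "rot": [0, 0, 0]}, {"gripper": 68, "travel": [0, 0, 0], "rot": [0, 0, 0]}, {"gripper": 62, "travel": [0, 0, 0], "rot": [0, 0, 0]}, {"gripper": 50, "travel": [0, 0, 0], "rot": [0, 0, 0]}, {"gripper": 50, "travel": [0, 0, 0], "rot": [0, 0, 0]}, {"gripper": 50, "travel": [0, 0, 0], "rot": [0, 0, 0]}, {"gripper": 50, "travel": [0, 0, 0], "rot": [0, 0, 0]}, {"gripper": 50, "travel": [0, 0, 0], "rot": [0, 0, 0]}], "grip_force": 25}}

```text
time_s: 5.25
tcp_pos: [0.4278, -0.246, 0.0409]
tcp_rot: [0.202, 0.979, 0.0, 0.0]
wrist_force: [1.0, 2.8, 5.2]
opening: 0.0599
gripper_force: 25.0
```

```bash
python3 - <<'E'
from h import *
u=np.array([245,255,265,277,290,300,315]); pv=[117.4,118.6,120.2,122.0,123.7,125.1,127.0]
k=np.polyfit(u,pv,1); A=onz("top",(240,np.polyval(k,240)),.158);B=onz("top",(330,np.polyval(k,330)),.158)
yaw=np.arctan2(-(A-B)[0],(A-B)[1]); print("plate yaw",np.degrees(yaw),k)
ex=np.array([np.cos(yaw),np.sin(yaw)]); ey=np.array([-ex[1],ex[0]])
pl=onz("top",(277,122.0),.158)[:2]; rl=onz("top",(277,130.6),.130)[:2]
print("plate-rail x gap (exp ~14)",(pl-rl)@ex)
for nm,z,pts in [("ends",.158,[(38,68),(778,166)]),("webs",.134,[(178,118),(628,182)]),("notch",.112,[(355,142),(398,146)])]:
    a=[onz("top",(202+p[0]/5,100+p[1]/5),z)[:2] for p in pts]; print(nm,[(q-rl)@ey for q in a],np.mean(a,0)@ey)
print("rail pt",rl,"x along",rl@ex,"ex",ex,"ey",ey)
s=monitor.sense(); print({k:np.round(s[k],3).tolist() for k in("time_s","tcp_pos","tcp_rot","wrist_force","opening","gripper_force")})
E
```

```text
plate yaw -9.643999256692188 [ 0.13923907 83.27164641]
plate-rail x gap (exp ~14) 0.01329318868483236
ends [np.float64(0.161738379681962), np.float64(-0.185568881651623)] 0.049766395222701765
webs [np.float64(0.09536923498418234), np.float64(-0.12075603038922525)] 0.048988248505010844
notch [np.float64(0.010169556125307124), np.float64(-0.010786104811269834)] 0.06137337186455092
rail pt [ 0.64927254 -0.04776331] x along 0.6480983997414029 ex [ 0.98586768 -0.16752588] ey [0.16752588 0.98586768]
{'time_s': 5.25, 'tcp_pos': [0.428, -0.246, 0.041], 'tcp_rot': [0.202, 0.979, 0.0, 0.0], 'wrist_force': [1.012, 2.776, 5.245], 'opening': 0.06, 'gripper_force': 24.999}
```

The grip is firm. The stand's yaw is about -9.5° and the notch is roughly 12 mm to the left of its middle. I'll lift the bin and carry it to the front of the gap.

Call:
{"op": "arm_command", "data": {"commands": [{"gripper": 50, "travel": [0, 0, -10], "rot": [0, 0, 0]}, {"gripper": 50, "travel": [0, 0, -30], "rot": [0, 0, 0]}, {"gripper": 50, "travel": [0, 0, -55], "rot": [0, 0, 0]}, {"gripper": 50, "travel": [0, 0, -80], "rot": [0, 0, 0]}, {"gripper": 50, "travel": [0, 0, -100], "rot": [0, 0, 0]}, {"gripper": 50, "travel": [2, 13, -104], "rot": [0, 0, 0]}, {"gripper": 50, "travel": [5, 33, -104], "rot": [0, 0, -2]}, {"gripper": 50, "travel": [10, 60, -104], "rot": [0, 0, -4]}]}}

```text
time_s: 6.25
tcp_pos: [0.4415, -0.1859, 0.1435]
tcp_rot: [0.168, 0.986, 0.0, -0.001]
wrist_force: [-0.5, -0.3, -1.8]
opening: 0.06
gripper_force: 25.0
```

Call:
{"op": "arm_command", "data": {"commands": [{"gripper": 50, "travel": [7, 28, 0], "rot": [0, 0, -2]}, {"gripper": 50, "travel": [13, 56, 0], "rot": [0, 0, -4]}, {"gripper": 50, "travel": [19, 84, 0], "rot": [0, 0, -6]}, {"gripper": 50, "travel": [25, 112, 0], "rot": [0, 0, -8]}, {"gripper": 50, "travel": [30, 138, 0], "rot": [0, 0, -9.8]}, {"gripper": 50, "travel": [36, 153, 0], "rot": [0, 0, -9.8]}, {"gripper": 50, "travel": [36, 158, 0], "rot": [0, 0, -9.8]}, {"gripper": 50, "travel": [36, 158, 0], "rot": [0, 0, -9.8]}]}}

```text
time_s: 7.25
tcp_pos: [0.4603, -0.0263, 0.1443]
tcp_rot: [0.083, 0.997, -0.0, -0.0]
wrist_force: [0.2, -0.0, -2.4]
opening: 0.0602
gripper_force: 25.0
```

```bash
cat >> h.py <<'E'
def st():
    s=monitor.sense(); p=s["tcp_pos"]; q=s["tcp_rot"]; y=np.radians(-9.5)
    ex=np.array([np.cos(y),np.sin(y),0]); ey=np.array([-ex[1],ex[0],0]); f=s["wrist_force"]
    print("t",round(s["time_s"],2),"s,t,z mm",np.round(1e3*np.array([p@ex,p@ey,p[2]]),1),"lipz",round(1e3*p[2]-99.9,1),"F ex ey z",np.round([f@ex,f@ey,f[2]],2),
      "M",np.round(s["wrist_torque"],2),"toolx ang",np.round(2*np.degrees(np.arctan2(q[1],q[0])),2),"open",round(s["opening"],4),round(s["gripper_force"],1))
E
python3 -c "from h import *; st()"
```

```text
t 7.25 s,t,z mm [458.3  50.  144.3] lipz 44.4 F ex ey z [ 0.18  0.02 -2.36] M [-0.05 -0.05  0.05] toolx ang 170.51 open 0.0602 25.0
```

Call:
{"op": "arm_command", "data": {"commands": [{"gripper": 50, "travel": [-20, 0, 0], "rot": [0, 0, 0]}, {"gripper": 50, "travel": [-46, 0, 0], "rot": [0, 0, 0]}, {"gripper": 50, "travel": [-74, 0, 1], "rot": [0, 0, 0]}, {"gripper": 50, "travel": [-102, 0, 2], "rot": [0, 0, 0]}, {"gripper": 50, "travel": [-125, 0, 4], "rot": [0, 0, 0]}, {"gripper": 50, "travel": [-143, 0, 6], "rot": [0, 0, 0]}, {"gripper": 50, "travel": [-151, 0, 8], "rot": [0, 0, 0]}, {"gripper": 50, "travel": [-153, 0, 8], "rot": [0, 0, 0]}]}}

```text
time_s: 8.25
tcp_pos: [0.6109, -0.0516, 0.136]
tcp_rot: [0.083, 0.997, 0.0, -0.001]
wrist_force: [-0.5, 0.7, -1.9]
opening: 0.0598
gripper_force: 25.0
```

```bash
python3 - <<'E'
from h import *
st()
t=optics.snapshot("top")[:,:,::-1]; cv2.imwrite("pics/top1.png",t)
cv2.imwrite("pics/c3.png",crop(t,232,90,332,165,8))
st()
E
```

```text
t 8.25 s,t,z mm [611.   49.9 136. ] lipz 36.1 F ex ey z [-0.64  0.58 -1.93] M [0.07 0.02 0.06] toolx ang 170.47 open 0.0598 25.0
t 8.3 s,t,z mm [611.   50.  136.2] lipz 36.3 F ex ey z [ 1.2   0.3  -2.18] M [-0.01 -0.03  0.01] toolx ang 170.48 open 0.0598 25.0
```

View pics/c3.png

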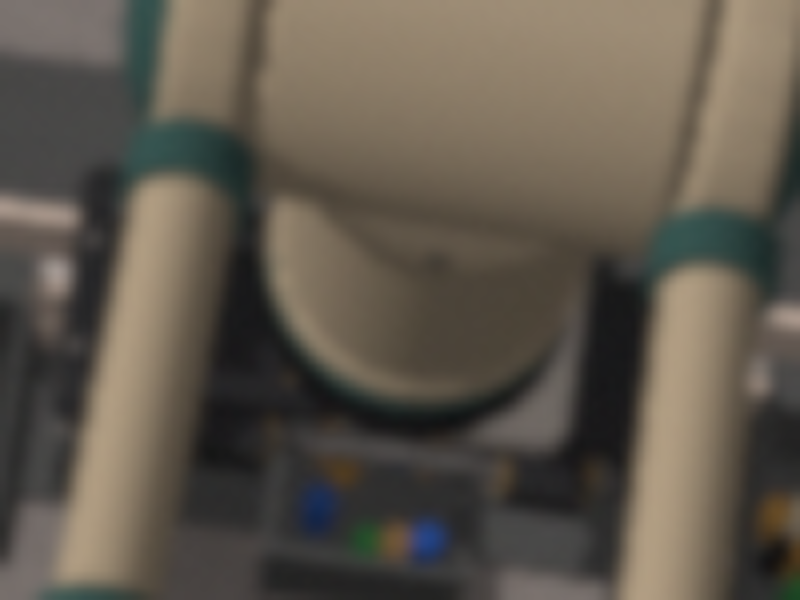

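The arm hides the lip from the top camera (the bin's front part is at about (375,510) in the crop), so I'll go by feel. I'll creep forward to touch the face plate with the tooth and get the x position.

Call:
{"op": "arm_command", "data": {"commands": [{"gripper": 50, "travel": [-1, 0, 0], "rot": [0, 0, 0]}, {"gripper": 50, "travel": [-2, 0, 0], "rot": [0, 0, 0]}, {"gripper": 50, "travel": [-3, 0, 0], "rot": [0, 0, 0]}, {"gripper": 50, "travel": [-4, 0, 0], "rot": [0, 0, 0]}, {"gripper": 50, "travel": [-5, 0, 0], "rot": [0, 0, 0]}, {"gripper": 50, "travel": [-6, 0, 0], "rot": [0, 0, 0]}, {"gripper": 50, "travel": [-7, 0, 0], "rot": [0, 0, 0]}, {"gripper": 50, "travel": [-7, 0, 0], "rot": [0, 0, 0]}]}}

```text
time_s: 9.3
tcp_pos: [0.617, -0.0523, 0.1363]
tcp_rot: [0.083, 0.997, 0.0, -0.001]
wrist_force: [-2.8, 0.8, -1.0]
opening: 0.0599
gripper_force: 25.0
```

```bash
python3 -c "from h import *; st()"
```

```text
t 9.3 s,t,z mm [617.2  50.2 136.3] lipz 36.4 F ex ey z [-2.86  0.32 -1.02] M [0.08 0.65 0.06] toolx ang 170.5 open 0.0599 25.0
```

Light contact at s = 617.2. Backing off 4 mm puts the lip over the middle of the slot, so next I back off and lower slowly.

Call:
{"op": "arm_command", "data": {"commands": [{"gripper": 50, "travel": [2.5, 0, 0], "rot": [0, 0, 0]}, {"gripper": 50, "travel": [4.8, 0, 0], "rot": [0, 0, 0]}, {"gripper": 50, "travel": [4.8, 0, 2], "rot": [0, 0, 0]}, {"gripper": 50, "travel": [4.8, 0, 4], "rot": [0, 0, 0]}, {"gripper": 50, "travel": [4.8, 0, 6], "rot": [0, 0, 0]}, {"gripper": 50, "travel": [4.8, 0, 7.5], "rot": [0, 0, 0]}, {"gripper": 50, "travel": [4.8, 0, 9], "rot": [0, 0, 0]}, {"gripper": 50, "travel": [4.8, 0, 10.3], "rot": [0, 0, 0]}]}}

```text
time_s: 10.3
tcp_pos: [0.6134, -0.0518, 0.1261]
tcp_rot: [0.083, 0.997, 0.0, 0.0]
wrist_force: [0.1, 0.0, -3.2]
opening: 0.0601
gripper_force: 25.0
```

```bash
python3 -c "from h import *; st()"
```

```text
t 10.3 s,t,z mm [613.5  50.2 126.1] lipz 26.2 F ex ey z [ 0.09  0.02 -3.19] M [ 0.01 -0.05 -0.  ] toolx ang 170.49 open 0.0601 25.0
```

Call:
{"op": "arm_command", "data": {"commands": [{"gripper": 50, "travel": [0, 0, 1.5], "rot": [0, 0, 0]}, {"gripper": 50, "travel": [0, 0, 3], "rot": [0, 0, 0]}, {"gripper": 50, "travel": [0, 0, 4.5], "rot": [0, 0, 0]}, {"gripper": 50, "travel": [0, 0, 6], "rot": [0, 0, 0]}, {"gripper": 50, "travel": [0, 0, 7.5], "rot": [0, 0, 0]}, {"gripper": 50, "travel": [0, 0, 9], "rot": [0, 0, 0]}, {"gripper": 50, "travel": [0, 0, 10.3], "rot": [0, 0, 0]}, {"gripper": 50, "travel": [0, 0, 11.5], "rot": [0, 0, 0]}]}}

```text
time_s: 11.3
tcp_pos: [0.6134, -0.0517, 0.1145]
tcp_rot: [0.083, 0.997, 0.0, -0.0]
wrist_force: [-0.2, 0.8, -1.6]
opening: 0.06
gripper_force: 25.0
```

```bash
python3 -c "from h import *; st()"
```

```text
t 11.3 s,t,z mm [613.5  50.2 114.5] lipz 14.6 F ex ey z [-0.38  0.76 -1.58] M [0.03 0.02 0.01] toolx ang 170.49 open 0.06 25.0
```

Call:
{"op": "arm_command", "data": {"commands": [{"gripper": 50, "travel": [0, 0, 1], "rot": [0, 0, 0]}, {"gripper": 50, "travel": [0, 0, 2], "rot": [0, 0, 0]}, {"gripper": 50, "travel": [0, 0, 3], "rot": [0, 0, 0]}, {"gripper": 50, "travel": [0, 0, 3.8], "rot": [0, 0, 0]}, {"gripper": 50, "travel": [0, 0, 4.4], "rot": [0, 0, 0]}, {"gripper": 50, "travel": [0, 0, 5], "rot": [0, 0, 0]}, {"gripper": 50, "travel": [0, 0, 5.4], "rot": [0, 0, 0]}, {"gripper": 50, "travel": [0, 0, 5.4], "rot": [0, 0, 0]}]}}

```text
time_s: 12.3
tcp_pos: [0.6134, -0.0517, 0.1098]
tcp_rot: [0.083, 0.997, 0.0, 0.0]
wrist_force: [-0.9, 0.3, 2.6]
opening: 0.0597
gripper_force: 25.0
```

```bash
python3 -c "from h import *; st()"
```

```text
t 12.3 s,t,z mm [613.5  50.2 109.8] lipz 9.9 F ex ey z [-0.98  0.15  2.57] M [0.04 0.2  0.03] toolx ang 170.49 open 0.0597 25.0
```

It touched down on the strip with the lip 9.9 mm above home and about 4.7 N of pressure. Now I slide it along the rail.

Call:
{"op": "arm_command", "data": {"commands": [{"gripper": 50, "travel": [0, 0.8, 0], "rot": [0, 0, 0]}, {"gripper": 50, "travel": [0, 1.6, 0], "rot": [0, 0, 0]}, {"gripper": 50, "travel": [0, 2.4, 0], "rot": [0, 0, 0]}, {"gripper": 50, "travel": [0, 3.2, 0], "rot": [0, 0, 0]}, {"gripper": 50, "travel": [0, 4, 0], "rot": [0, 0, 0]}, {"gripper": 50, "travel": [0, 4.8, 0], "rot": [0, 0, 0]}, {"gripper": 50, "travel": [0, 5.5, 0], "rot": [0, 0, 0]}, {"gripper": 50, "travel": [0, 6, 0], "rot": [0, 0, 0]}]}}

```text
time_s: 13.3
tcp_pos: [0.6147, -0.0458, 0.1093]
tcp_rot: [0.083, 0.997, 0.0, 0.0]
wrist_force: [0.7, -3.1, 3.3]
opening: 0.0599
gripper_force: 25.0
```

```bash
python3 -c "from h import *; st()"
```

```text
t 13.3 s,t,z mm [613.8  56.2 109.3] lipz 9.4 F ex ey z [ 1.24 -2.94  3.32] M [-0.63 -0.28 -0.11] toolx ang 170.49 open 0.0599 25.0
```

Call:
{"op": "arm_command", "data": {"commands": [{"gripper": 50, "travel": [0, 0.5, 0], "rot": [0, 0, 0]}, {"gripper": 50, "travel": [0, 1, 0], "rot": [0, 0, 0]}, {"gripper": 50, "travel": [0, 1.5, 0], "rot": [0, 0, 0]}, {"gripper": 50, "travel": [0, 2, 0], "rot": [0, 0, 0]}, {"gripper": 50, "travel": [0, 2.5, 0], "rot": [0, 0, 0]}, {"gripper": 50, "travel": [0, 3, 0], "rot": [0, 0, 0]}, {"gripper": 50, "travel": [0, 3.5, 0], "rot": [0, 0, 0]}, {"gripper": 50, "travel": [0, 3.5, 0], "rot": [0, 0, 0]}]}}

```text
time_s: 14.3
tcp_pos: [0.6146, -0.0421, 0.1092]
tcp_rot: [0.083, 0.997, 0.0, -0.0]
wrist_force: [0.3, -0.3, -2.2]
opening: 0.0596
gripper_force: 25.0
```

```bash
python3 -c "from h import *; st()"
```

```text
t 14.3 s,t,z mm [613.1  60.  109.2] lipz 9.3 F ex ey z [ 0.39 -0.24 -2.18] M [-0.01 -0.11 -0.  ] toolx ang 170.49 open 0.0596 25.0
```

The upward force is gone (back to -2.2 N, the bin's weight), so the tooth is over the notch. I'll lower it gently.

Call:
{"op": "arm_command", "data": {"commands": [{"gripper": 50, "travel": [0, 0, 0.6], "rot": [0, 0, 0]}, {"gripper": 50, "travel": [0, 0, 1.2], "rot": [0, 0, 0]}, {"gripper": 50, "travel": [0, 0, 1.8], "rot": [0, 0, 0]}, {"gripper": 50, "travel": [0, 0, 2.4], "rot": [0, 0, 0]}, {"gripper": 50, "travel": [0, 0, 3], "rot": [0, 0, 0]}, {"gripper": 50, "travel": [0, 0, 3.6], "rot": [0, 0, 0]}, {"gripper": 50, "travel": [0, 0, 4.2], "rot": [0, 0, 0]}, {"gripper": 50, "travel": [0, 0, 4.2], "rot": [0, 0, 0]}]}}

```text
time_s: 15.3
tcp_pos: [0.6149, -0.0424, 0.105]
tcp_rot: [0.083, 0.997, 0.0, -0.0]
wrist_force: [0.1, -0.6, -2.5]
opening: 0.0595
gripper_force: 25.0
```

```bash
python3 -c "from h import *; st()"
```

```text
t 15.3 s,t,z mm [613.5  59.7 105. ] lipz 5.1 F ex ey z [ 0.22 -0.54 -2.51] M [ 0.01 -0.04  0.02] toolx ang 170.49 open 0.0595 25.0
```

Call:
{"op": "arm_command", "data": {"commands": [{"gripper": 50, "travel": [0, 0, 0.9], "rot": [0, 0, 0]}, {"gripper": 50, "travel": [0, 0, 1.8], "rot": [0, 0, 0]}, {"gripper": 50, "travel": [0, 0, 2.6], "rot": [0, 0, 0]}, {"gripper": 50, "travel": [0, 0, 3.4], "rot": [0, 0, 0]}, {"gripper": 50, "travel": [0, 0, 4.2], "rot": [0, 0, 0]}, {"gripper": 50, "travel": [0, 0, 4.8], "rot": [0, 0, 0]}, {"gripper": 50, "travel": [0, 0, 5.2], "rot": [0, 0, 0]}, {"gripper": 50, "travel": [0, 0, 5.2], "rot": [0, 0, 0]}]}}

```text
time_s: 16.3
tcp_pos: [0.615, -0.0424, 0.0999]
tcp_rot: [0.083, 0.997, 0.0, 0.0]
wrist_force: [0.7, -0.3, -1.7]
opening: 0.0599
gripper_force: 25.0
```

```bash
python3 -c "from h import *; st()"
```

```text
t 16.3 s,t,z mm [613.5  59.7  99.9] lipz 0.0 F ex ey z [ 0.75 -0.15 -1.69] M [0.07 0.02 0.03] toolx ang 170.49 open 0.0599 25.0
```

Call:
{"op": "arm_command", "data": {"commands": [{"gripper": 50, "travel": [0, 0, 0.3], "rot": [0, 0, 0]}, {"gripper": 50, "travel": [0, 0, 0.5], "rot": [0, 0, 0]}, {"gripper": 50, "travel": [0, 0, 0.7], "rot": [0, 0, 0]}, {"gripper": 50, "travel": [0, 0, 0.9], "rot": [0, 0, 0]}, {"gripper": 50, "travel": [0, 0, 1.1], "rot": [0, 0, 0]}, {"gripper": 50, "travel": [0, 0, 1.1], "rot": [0, 0, 0]}, {"gripper": 50, "travel": [0, 0, 1.1], "rot": [0, 0, 0]}, {"gripper": 50, "travel": [0, 0, 1.1], "rot": [0, 0, 0]}]}}

```text
time_s: 17.3
tcp_pos: [0.615, -0.0424, 0.0998]
tcp_rot: [0.083, 0.997, -0.0, 0.0]
wrist_force: [-3.4, 0.3, 5.7]
opening: 0.0596
gripper_force: 25.0
```

```bash
python3 -c "from h import *; st()"
```

```text
t 17.3 s,t,z mm [613.6  59.7  99.8] lipz -0.1 F ex ey z [-3.44 -0.31  5.7 ] M [ 0.06  0.21 -0.05] toolx ang 170.49 open 0.0596 25.0
```

Fully home, with the lip at -0.1 mm and firm support underneath. I'll ease off the pressure, open the fingers and withdraw upwards.

Call:
{"op": "arm_command", "data": {"commands": [{"gripper": 50, "travel": [0, 0, -0.4], "rot": [0, 0, 0]}, {"gripper": 50, "travel": [0, 0, -0.7], "rot": [0, 0, 0]}, {"gripper": 61, "travel": [0, 0, -0.7], "rot": [0, 0, 0]}, {"gripper": 64, "travel": [0, 0, -0.7], "rot": [0, 0, 0]}, {"gripper": 68, "travel": [0, 0, -0.7], "rot": [0, 0, 0]}, {"gripper": 74, "travel": [0, 0, -0.7], "rot": [0, 0, 0]}, {"gripper": 80, "travel": [0, 0, -0.7], "rot": [0, 0, 0]}, {"gripper": 80, "travel": [0, 0, -0.7], "rot": [0, 0, 0]}]}}

```text
time_s: 18.3
tcp_pos: [0.615, -0.0424, 0.0995]
tcp_rot: [0.083, 0.997, 0.0, 0.0]
wrist_force: [0.3, -0.8, -0.1]
opening: 0.0799
gripper_force: 0.0
```

Call:
{"op": "arm_command", "data": {"commands": [{"gripper": 80, "travel": [0, 0, -5], "rot": [0, 0, 0]}, {"gripper": 80, "travel": [0, 0, -15], "rot": [0, 0, 0]}, {"gripper": 80, "travel": [0, 0, -30], "rot": [0, 0, 0]}, {"gripper": 80, "travel": [0, 0, -50], "rot": [0, 0, 0]}, {"gripper": 80, "travel": [0, 0, -75], "rot": [0, 0, 0]}, {"gripper": 80, "travel": [20, 0, -100], "rot": [0, 0, 0]}, {"gripper": 80, "travel": [45, 0, -120], "rot": [0, 0, 0]}, {"gripper": 80, "travel": [75, 0, -130], "rot": [0, 0, 0]}]}}

```text
time_s: 19.3
tcp_pos: [0.5413, -0.0301, 0.232]
tcp_rot: [0.083, 0.997, -0.0, 0.002]
wrist_force: [0.4, -0.1, -0.5]
opening: 0.0801
gripper_force: 0.0
```

Call:
{"op": "arm_command", "data": {"commands": [{"gripper": 80, "travel": [35, 0, 0], "rot": [0, 0, 0]}, {"gripper": 80, "travel": [70, 0, 0], "rot": [0, 0, 0]}, {"gripper": 80, "travel": [105, 0, 0], "rot": [0, 0, 0]}, {"gripper": 80, "travel": [140, 0, 0], "rot": [0, 0, 0]}, {"gripper": 80, "travel": [175, 0, 0], "rot": [0, 0, 0]}, {"gripper": 80, "travel": [200, 0, 0], "rot": [0, 0, 0]}, {"gripper": 80, "travel": [200, 0, 0], "rot": [0, 0, 0]}, {"gripper": 80, "travel": [200, 0, 0], "rot": [0, 0, 0]}]}}

```text
time_s: 20.3
tcp_pos: [0.3451, 0.0028, 0.2303]
tcp_rot: [0.083, 0.997, -0.0, 0.001]
wrist_force: [-0.0, -0.1, -0.3]
opening: 0.0799
gripper_force: 0.0
```

```bash
python3 - <<'E'
from h import *
st()
t=optics.snapshot("top")[:,:,::-1]; s=optics.snapshot("scene")[:,:,::-1]; cv2.imwrite("pics/top2.png",t)
o=np.zeros((600,800,3),np.uint8); o[:320]=crop(t,202,108,362,172,5); o[320:600,:700]=crop(s,140,190,315,260,4)
cv2.imwrite("pics/c4.png",o)
E
```

```text
t 20.3 s,t,z mm [339.9  59.7 230.3] lipz 130.4 F ex ey z [-0.02 -0.1  -0.32] M [0.04 0.03 0.02] toolx ang 170.49 open 0.0799 0.0
```

View pics/c4.png

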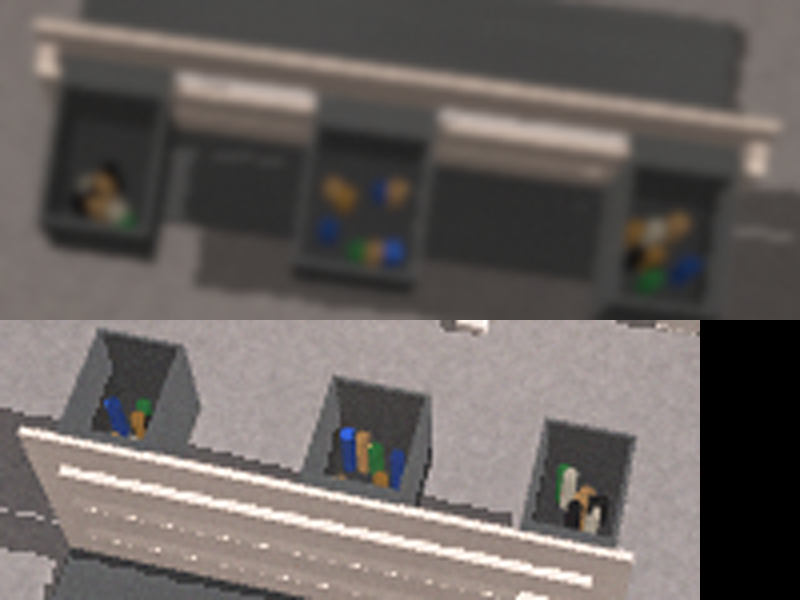

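The picture shows the bin (crop (375,200)) hanging square in the gap, level with its neighbours, with its lip over the rail and the gripper well clear. I'll hand the job in.

```bash
python3 -c "
from plant import finish_job
print(finish_job())"
```

```text
the job is handed in; nothing more can be done
None
```

The bin hangs fully home on the rail with its tooth in the notch; the gripper is clear, nothing else on the desk was touched, and the job is handed in at about 20 s of the 51 s allowed (no verdict was returned).

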